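# Finish the slat riser and hold the reflector for the ring photo

### The job

Get the little jewellery photo set ready: finish the slat tower by laying the two spare slats on it as a third layer, crosswise on the layer below and lined up straight above the bottom pair. Then take the white reflector flap by its ball grip, swing it up until it is parallel to the pointer arm at its side, and finish with the gripper still holding it there, steady, because it drops when let go. Leave the pointer arm, the slats already stacked, the calculator, the ring box and the loupe where they are.

Things in the scene. Friction and masses are not known exactly. Their poses are not given: they have to be found in the camera images.
- tile: square marble tile 150 x 150 x 8 mm lying fixed on the table, origin at the centre of its underside, z up. The tower stands on its middle: bottom pair of slats along the tile's x at y = +40 and -40 mm (z 8 to 22 mm), second pair along the tile's y at x = +40 and -40 mm (z 22 to 36 mm). The third layer belongs along the tile's x at x = 0, y = +40 and -40 mm, centres at z = 43 mm
- low1_mid (a point): bottom layer: wooden slat 120 x 18 x 14 mm, 25 g (long along its own x, 14 high along z); this point is its centre (half-way up)
- low2_mid (a point): bottom layer: wooden slat 120 x 18 x 14 mm, 25 g (long along its own x, 14 high along z); this point is its centre (half-way up)
- cross1_mid (a point): second layer: wooden slat 120 x 18 x 14 mm, 25 g (long along its own x, 14 high along z); this point is its centre (half-way up)
- cross2_mid (a point): second layer: wooden slat 120 x 18 x 14 mm, 25 g (long along its own x, 14 high along z); this point is its centre (half-way up)
- spare1_mid (a point): spare, lying loose on the table: wooden slat 120 x 18 x 14 mm, 25 g (long along its own x, 14 high along z); this point is its centre (half-way up)
- spare2_mid (a point): spare, lying loose on the table: wooden slat 120 x 18 x 14 mm, 25 g (long along its own x, 14 high along z); this point is its centre (half-way up)
- stand: fixed reflector stand: plywood foot 220 (x) x 170 (y) x 8 mm, from y = -20 to +150 mm, with hinge brackets, an upright aluminium arc at x = 96 to 101 mm (radius 106 mm about the hinge, its top about 160 mm above the table) and the pointer arm outside it. Origin on the table straight below the middle of the hinge axis. The hinge axis runs along the stand's x, 55 mm up; the flap runs from it to the stand's +y
- flap (a joint): hinge angle of the flap, 0 = lying level on its rests (start), grows as its free edge with the ball goes up, to 1.5 rad; positive turn about the stand's x. It swings freely and falls shut when let go; about 0.35 kg
- pointer (a joint): angle of the pointer arm about the same hinge axis, same zero and sense: the angle the flap is wanted at (0.55 to 1.0 rad). Stiff; leave it
- flap_hinge (a point): middle of the hinge axis; its axes turn with the flap: x along the hinge axis, y along the flap away from the hinge, z square to the flap
- flap_ball (a point): centre of the black ball grip, 30 mm across, on an 8 mm rod in the flap's plane, 200 mm from the hinge axis (55 mm above the table at the start). The white board, 160 wide (x) and 6 thick, ends 60 mm short of it. The ball may turn between the fingers. Axes as flap_hinge
- pointer_tip (a point): tip of the dark steel pointer arm, 125 mm from the hinge axis and 106 mm along the stand's x from the flap's middle; its y runs along the arm away from the hinge
- calculator: bystander: pocket calculator 110 x 65 x 14 mm, origin at the centre of its underside
- ring_box: bystander: closed ring box 55 x 55 x 44 mm, origin at the centre of its underside
- loupe: bystander: stepped round loupe, 40 mm across and 36 mm high, origin at the centre of its underside

How it is judged:
By the outcome, as a careful person would: the job done as asked, in the order asked, and still so for the second after the job is handed in, while the arm keeps its last pose, push and grip.
It also fails if it takes over 72 s, if anything falls off the work surface, if the arm or the gripper's body presses on something with over 40 N, if the wrist force passes 120 N, or if a joint passes its speed limit or range.

### The arm

A 6-joint arm with a two-finger parallel gripper is mounted at the origin on the work surface. World frame = base frame: x ahead of the robot, y to its left, z up, the work surface at z = 0. Lengths are in m, angles in degrees, forces in N, time in s.
With the tool pointing down it reaches from about 0.25 to 0.725 m from the base axis. Payload 9.7 kg.
Tool frame: the origin (TCP) lies between the finger pads; the fingertips stand 17 mm ahead of it and the grasp point (between the pads) lies 2 mm behind it; z points along the fingers, y is the direction in which the jaws open and shut (so a half turn about z gives the same grasp; the last joint's range is limited). The gripper opens to 85 mm and grips with 20 to 120 N. Pads are 22 mm wide; open, the fingers measure 114 mm over their backs; the gripper's body (76 mm by 85 mm) begins 54 mm behind the grasp point. The pads swing forward as they close: fully open they stand 13 mm farther back than shut.
Start: joints at [-65.89, 4.979, 10.078, 95.1, 0, 90], TCP at [0.225, -0.502, 0.248] pointing down, gripper open.
Joint ranges: [-179.16, 179.16], [-48.56, 103.87], [-65.8, 70.77], [-126.05, 130.52], [-82.76, 87.17], [-180, 180]. Speed limits (degrees/s): [127.2, 127.2, 147.25, 180, 180, 180].

### API

Orientations are given as [roll, pitch, yaw] about the fixed x, y, z axes, in that order (R = Rz(yaw) Ry(pitch) Rx(roll)).
In Python, from workcell import monitor, cams, order gives the robot as it stands. The module is installed in compiled form; this text tells all that it offers.
- The arm moves only by the shell command python3 -m handwheel 'ROWS' [OPENING] [FORCE]. ROWS is JSON, a list of rows, each a list of 6 numbers: the shift along the tool's x, y, z in m, then the turn, a rotation vector about the tool's x, y, z in degrees. In form: [[tx, ty, tz, wx, wy, wz], ...]. A call has exactly 8 rows; each row shifts and turns the commanded pose from where the row before left it, along the tool's axes as they then stand; what a row does not reach is not made up. A row lasts 1/12 s, in which the tool goes at most 41.7 mm and 7.16 degrees, less where a joint would pass 70% of its speed; a pose out of reach is approached as far as the arm can. A call is refused whole if a number of a shift passes 0.0417 or a number of a turn 7.16, either way. A call with a gripper value outside its range is refused whole. OPENING is the opening, from -1 (shut) to 1 (fully open), set as the call begins (- or left out, the last holds). The fingers move at their own pace and stop on an object; FORCE is the grip in N (left out, the last holds). Time passes only in rows, so rows that do not move let the fingers close, or fill a call up. It gives the time, the measured TCP pose, the force and the opening at its end, in the units of the state.
- monitor.get_obs(): the state, without advancing time (a new reading comes with each control period).
- cams.camera(name): name is "scene" or "top" or "wrist"; returns a dict with "img" (420x560x3 uint8, red, green, blue), "depth" (420x560 float32, m along the optical axis (not along the pixel's ray), 0 where there is no reading), "fx", "fy", "cx", "cy" (pixels), "rvec" (rotation vector, rad) and "tvec" (3), from world to camera coordinates, as OpenCV has them; the wrist camera has in their place "tool_from_camera" (4x4, takes a point from camera to tool coordinates, whose origin is the TCP and whose axes are the flange's). Camera axes: x right, y down, z forward; pixel columns grow to the right and rows downward; lengths in m; the calibration is good to about 2 mm. The wrist camera is an equidistant fisheye: a pixel r from the principal point sees the ray r / f radians off the axis. A picture is of the moment at which its call begins: read the wrist's pose just before it.
- order.job_done(): hands the job in, once; it reports no verdict.
The state is a dict: "time": time; "q": joint angles; "qd": joint speeds; "joint_efforts": joint torques, N m; "ee_pos": TCP position; "tcp_rot": TCP orientation; "wrist_force": force on the tool from outside, world axes, zero at the start; "torque": the same for the moment, N m; "opening": finger opening in m.
Only numpy, scipy, OpenCV 4.12 (cv2) and the standard library are available. Lean on these libraries where they do the work, as an engineer would, in place of code of your own. Each camera call takes 0.05 s, during which the arm holds its last target. There are 200 camera calls.

## Working session

There is one attempt and no reset: what is moved stays moved. The work goes in short steps, Python scripts to look and compute and a shell command to move; the robot and the scene stay as the last step left them, time stands still between calls to the robot, and variables do not carry over. Pictures are saved under pics/ and viewed, about 8 in all and at most 12, crops included, and the job is handed in when it is done.

```bash
mkdir -p pics; ls; python3 - <<'E'
from workcell import monitor,cams
import cv2,numpy as np,pickle
print(monitor.get_obs())
for n in("scene","top"):
    c=cams.camera(n); pickle.dump(c,open(f'pics/{n}0.pkl','wb'))
    cv2.imwrite(f'pics/{n}0.png',cv2.cvtColor(c['img'],cv2.COLOR_RGB2BGR))
    R,_=cv2.Rodrigues(np.array(c['rvec']));print(n,c['fx'],c['cx'],c['cy'],-R.T@np.array(c['tvec']).ravel(),R.round(3).tolist())
E
```

```text
pics
{'time': 0.0, 'q': array([-6.58909063e+01,  5.01096489e+00,  1.00326483e+01,  9.50986694e+01,
        2.57191613e-03,  9.00016419e+01]), 'qd': array([ 0.05028656,  0.00373797, -0.03900611,  0.00512424,  0.16071217,
        0.09696235]), 'joint_efforts': array([-8.89041730e-04, -5.20394969e+01,  4.64799929e+01,  1.64119672e-02,
       -5.72238790e-07, -1.84013615e-06]), 'ee_pos': array([ 0.22458621, -0.5018256 ,  0.24756817]), 'tcp_rot': array([-1.79923014e+02, -2.56970762e-03,  2.41074483e+01]), 'wrist_force': array([-0.00072992,  0.3243068 ,  0.02485956]), 'torque': array([ 0.00122342,  0.02903769, -0.02702149]), 'opening': 0.08507703578524656}
scene 420.6384588894661 285.4220679409187 208.04994546800066 [0.8681284  0.4817554  0.83903704] [[-0.859, 0.512, -0.012], [0.429, 0.705, -0.565], [-0.28, -0.49, -0.825]]
top 392.7670905548932 279.5630983334742 205.08370942490598 [0.49561273 0.02414788 0.89149382] [[0.02, -1.0, 0.013], [-0.994, -0.021, -0.108], [0.108, -0.011, -0.994]]
```

View pics/top0.png

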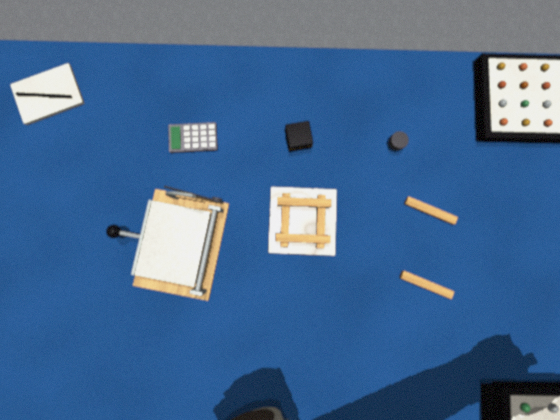

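View pics/scene0.png

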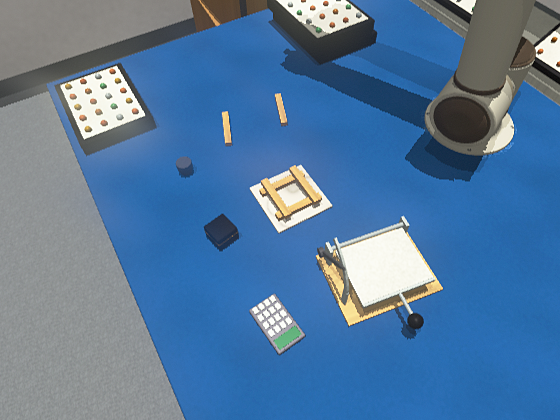

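The top view shows the tower on its tile at about (303,221), with the second layer running horizontally (world y). The spares are at (432,210) and (427,285), the stand is at (180,245), and the ball is at (113,231). In the scene view, the pointer and arc are at about (335,265).

```bash
cat > h.py <<'E'
import numpy as np,cv2,pickle
def cloud(c):
    h,w=c['depth'].shape;v,u=np.mgrid[:h,:w];d=c['depth'].astype(float)
    P=np.stack([(u-c['cx'])/c['fx']*d,(v-c['cy'])/c['fy']*d,d],-1)
    R,_=cv2.Rodrigues(np.array(c['rvec'],float));W=(P-np.array(c['tvec']).ravel())@R
    W[d==0]=np.nan;return W
def cast(c,uv,z):
    R,_=cv2.Rodrigues(np.array(c['rvec'],float));C=-R.T@np.array(c['tvec']).ravel()
    uv=np.atleast_2d(uv);r=np.stack([(uv[:,0]-c['cx'])/c['fx'],(uv[:,1]-c['cy'])/c['fy'],np.ones(len(uv))],-1)@R
    return C+r*((z-C[2])/r[:,2])[:,None]
def wood(c):
    hsv=cv2.cvtColor(c['img'],cv2.COLOR_RGB2HSV);return cv2.inRange(hsv,(8,70,90),(28,255,255))
def rects(mask,c,z,amin=80):
    n,l,s,ce=cv2.connectedComponentsWithStats(mask);out=[]
    for i in range(1,n):
        if s[i,4]<amin:continue
        vu=np.argwhere(l==i);p=cast(c,vu[:,::-1].astype(float),z)[:,:2]
        r=cv2.minAreaRect((p*1000).astype(np.float32));(a,b),(w,hh),t=r
        if w<hh:w,hh,t=hh,w,t-90 
        out.append((s[i,4],np.round(p.mean(0)*1000,1),np.round((a,b),1),round(w,1),round(hh,1),round((t+90)%180-90,1)))
    return out
E
python3 - <<'E'
import pickle,numpy as np,cv2
from h import *
for n in("top","scene"):
    c=pickle.load(open(f'pics/{n}0.pkl','rb'));W=cloud(c);m=wood(c);z=W[...,2]
    print(n,'table z',np.nanmedian(z[200:300]))
    for lab,lo,hi,zz in(('table',.008,.02,.014),('cross',.030,.042,.036),('low',.016,.028,.022)):
        mm=(m>0)&(z>lo)&(z<hi)
        print(lab);[print('  ',r) for r in rects(mm.astype(np.uint8)*255,c,zz)]
    white=cv2.inRange(cv2.cvtColor(c['img'],cv2.COLOR_RGB2HSV),(0,0,130),(179,60,255))>0
    print('tile');[print('  ',r) for r in rects(((white|(m>0))&(z>.004)&(z<.045)).astype(np.uint8)*255,c,.008,800)]
    g=c['img'].max(-1)<60
    [print('  dark',r,) for r in rects((g&(z>.02)&(z<.2)).astype(np.uint8)*255,c,.055,30)]
    print('flap');[print('  ',r) for r in rects((white&(z>.048)&(z<.066)).astype(np.uint8)*255,c,.058,800)]
E
```

```text
top table z -0.00042292385331886654
table
   (np.int32(429), array([ 586.4, -326.8]), array([ 586.3, -326.7]), 119.9, 18.6, 68.0)
   (np.int32(428), array([ 421.4, -313.7]), array([ 421.4, -313.6]), 119.9, 17.4, 68.8)
cross
   (np.int32(429), array([596.9, -38. ]), array([597. , -38.5]), 114.6, 18.0, 89.2)
   (np.int32(419), array([517.3, -37.2]), array([516.8, -36.2]), 115.7, 17.8, 89.2)
low
   (np.int32(198), array([558.6,   2.5]), array([558.2,   2.3]), 60.8, 16.0, -1.4)
   (np.int32(223), array([557.7, -76.8]), array([557.7, -77.8]), 60.2, 17.8, 0.6)
tile
   (np.int32(4478), array([ 865. , -555.9]), array([ 865.1, -558.1]), 180.3, 170.4, 0.1)
   (np.int32(2467), array([840.4, 560.1]), array([840.5, 560.2]), 142.8, 102.0, -67.0)
   (np.int32(972), array([747.6, 210.4]), array([746.5, 219. ]), 106.2, 61.4, -86.8)
   (np.int32(4239), array([556.4, -37. ]), array([556.9, -37.2]), 149.5, 149.5, 88.9)
   (np.int32(2074), array([493.6, 212.3]), array([499.6, 232.9]), 219.1, 170.2, -10.0)
  dark (np.int32(1586), array([ 817.8, -473.7]), array([ 839.4, -514.6]), 199.3, 187.4, 0.0)
  dark 
[... 1277 characters left out ...]
nt32(2727), array([560.7, -32.7]), array([559.1, -38. ]), 154.3, 149.2, 89.0)
   (np.int32(1496), array([579.8, 252.8]), array([548.4, 227.1]), 168.9, 125.0, 80.0)
   (np.int32(1312), array([745.5, 211.7]), array([744.4, 218.3]), 107.3, 63.3, -85.4)
  dark (np.int32(55), array([ 229.3, -694. ]), array([ 228.1, -694.2]), 127.1, 15.4, 81.8)
  dark (np.int32(1577), array([ 134.8, -451.9]), array([ 110.3, -504.8]), 261.4, 235.3, -0.4)
  dark (np.int32(1618), array([76.7, 20.1]), array([77.7, 18.2]), 146.6, 134.8, -65.2)
  dark (np.int32(175), array([524.4, 366.9]), array([524.2, 367.5]), 27.9, 27.2, -31.1)
flap
   (np.int32(4804), array([501.9, 244.6]), array([500.6, 248.7]), 209.7, 167.5, 72.8)
```

```bash
python3 - <<'E'
import pickle,numpy as np,cv2
from h import *
c=pickle.load(open('pics/scene0.pkl','rb'))
a=c['img'][210:340,300:450,::-1];b=pickle.load(open('pics/top0.pkl','rb'))['img'][180:310,90:240,::-1]
cv2.imwrite('pics/st.png',cv2.resize(np.vstack([a,b]),None,fx=2.3,fy=2.3,interpolation=2) if 0 else np.hstack([cv2.resize(a,None,fx=2.6,fy=2.6,interpolation=2),cv2.resize(b,None,fx=2.6,fy=2.6,interpolation=2)]))
E
```

```text
(no output)
```

View pics/st.png

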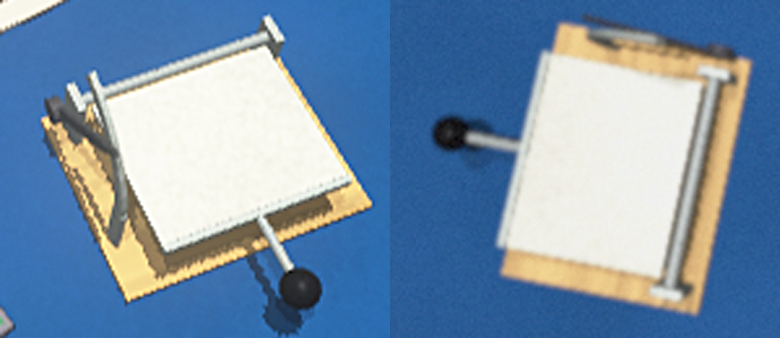

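```bash
cat >> h.py <<'E'
S0=np.array([488.8,169.4])/1e3
def tostand(W,yaw=-10.,S=S0):
    a=np.radians(yaw);x=np.array([np.cos(a),np.sin(a)]);y=np.array([-x[1],x[0]])
    d=W[...,:2]-S;return np.stack([d@x,d@y,W[...,2]],-1)
E
python3 - <<'E'
import pickle
from h import *
for n in("top","scene"):
    c=pickle.load(open(f'pics/{n}0.pkl','rb'));L=tostand(cloud(c))
    g=(c['img'].max(-1)<100)&(L[...,0]>.1)&(L[...,0]<.125)&(L[...,1]>-.03)&(L[...,1]<.14)&(L[...,2]>.03)&(L[...,2]<.2)
    P=L[g]; v,u=np.nonzero(g)
    print(n,g.sum());
    for k in np.argsort(P[:,1])[::4]:print(u[k],v[k],(P[k]*1e3).round(0),round(float(np.arctan2(P[k,2]-.055,P[k,1])),2))
    # ray cast of dark pixels onto plane stand x=.106
    R,_=cv2.Rodrigues(np.array(c['rvec'],float));C=tostand((-R.T@np.array(c['tvec']).ravel()))
E
```

```text
top 92
221 202 [105. -11.  56.] 3.03
220 201 [106.  -9.  62.] 2.5
219 201 [106.  -7.  63.] 2.31
218 200 [107.  -5.  64.] 2.09
217 199 [109.  -3.  65.] 1.82
215 201 [104.   0.  66.] 1.53
214 201 [103.   3.  65.] 1.29
213 200 [105.   5.  67.] 1.19
213 197 [111.   7.  63.] 0.87
212 198 [109.  10.  58.] 0.28
209 198 [106.  12.  77.] 1.07
207 198 [106.  16.  76.] 0.91
205 197 [106.  20.  82.] 0.94
203 197 [105.  23.  86.] 0.93
201 196 [106.  27.  87.] 0.87
199 196 [105.  31.  90.] 0.84
197 196 [104.  33.  95.] 0.88
195 195 [105.  37. 101.] 0.89
178 190 [106.  66. 125.] 0.82
176 189 [107.  69. 129.] 0.82
172 189 [104.  75. 134.] 0.81
170 188 [105.  79. 136.] 0.8
166 187 [105.  85. 142.] 0.79
scene 175
317 249 [113.  -9.  54.] -3.07
318 250 [113.  -3.  61.] 2.08
319 252 [113.   1.  60.] 1.29
323 251 [106.   5.  65.] 1.13
320 253 [114.   7.  66.] 0.99
320 256 [114.   8.  55.] -0.01
323 254 [108.  10.  62.] 0.63
321 256 [113.  11.  58.] 0.3
321 257 [113.  12.  56.] 0.07
324 255 [108.  15.  67.] 0.67
325 255 [108.  19.  75.] 0.8
325 257 [109.  21.  70.] 0.62
326 258 [108.  24.  70.] 0.56
328 2
[... 222 characters left out ...]
 140.] 1.1
337 248 [100.  46. 144.] 1.09
337 250 [101.  48. 140.] 1.06
334 259 [105.  49. 109.] 0.83
338 251 [102.  53. 144.] 1.04
335 260 [105.  54. 113.] 0.82
334 263 [108.  57. 108.] 0.75
339 256 [101.  58. 135.] 0.94
335 262 [109.  60. 118.] 0.81
340 258 [101.  63. 135.] 0.9
337 263 [108.  66. 124.] 0.81
337 266 [108.  69. 117.] 0.73
338 267 [108.  72. 118.] 0.72
339 265 [108.  73. 129.] 0.79
341 265 [105.  76. 133.] 0.8
340 268 [109.  80. 130.] 0.75
343 271 [102.  82. 115.] 0.64
343 267 [106.  84. 140.] 0.79
344 274 [101.  86. 111.] 0.58
344 269 [106.  89. 141.] 0.77
344 285 [101.  94.  78.] 0.24
343 291 [101.  96.  52.] -0.03
343 293 [101.  97.  44.] -0.12
345 300 [101. 108.  33.] -0.2
```

```bash
cat >> h.py <<'E'
from scipy.spatial.transform import Rotation as Ro
def pose():
    from workcell import monitor
    o=monitor.get_obs();return o,np.array(o['ee_pos']),Ro.from_euler('xyz',o['tcp_rot'],degrees=True)
def plan(p1,e1):
    o,p,R=pose();R1=Ro.from_euler('xyz',e1,degrees=True)
    print('t',round(o['time'],2),'p',p.round(4),o['tcp_rot'].round(2),'F',o['wrist_force'].round(1),'op',round(o['opening'],4),'q',o['q'].round(0))
    print(' shift mm',(R.inv().apply(np.array(p1)-p)*1e3).round(1),'turn after',np.degrees((R.inv()*R1).as_rotvec()).round(2))
def wristpts(c,p,R,uv):
    uv=np.atleast_2d(np.array(uv,float));d=uv-[c['cx'],c['cy']];r=np.linalg.norm(d,axis=1)/c['fx']
    k=np.where(r>1e-9,np.sin(r)/np.maximum(r*c['fx'],1e-9),0)
    ray=np.c_[d*k[:,None],np.cos(r)];T=np.array(c['tool_from_camera'])
    return R.apply(T[:3,3])+p, R.apply(ray@T[:3,:3].T)
def wcast(c,p,R,uv,z):
    o,r=wristpts(c,p,R,uv);return o+r*((z-o[2])/r[:,2])[:,None]
def wlook(name):
    from workcell import cams
    o,p,R=pose();c=cams.camera('wrist');cv2.imwrite(f'pics/{name}.png',c['img'][...,::-1]);pickle.dump((c,p,R),open(f'pics/{name}.pkl','wb'));return c,p,R
def wwood(c,p,R,z,amin=300,lo=(8,70,90),hi=(28,255,255)):
    m=cv2.inRange(cv2.cvtColor(c['img'],cv2.COLOR_RGB2HSV),lo,hi)
    n,l,s,ce=cv2.connectedComponentsWithStats(m)
    for i in range(1,n):
        if s[i,4]<amin:continue
        q=wcast(c,p,R,np.argwhere(l==i)[:,::-1],z)[:,:2]*1e3
        (a,b),(w,h),t=cv2.minAreaRect(q.astype(np.float32))
        if w<h:w,h,t=h,w,t-90
        print(s[i],'c',np.round((a,b),1),'mean',q.mean(0).round(1),'size',round(w,1),round(h,1),'ang',round((t+90)%180-90,1))
E
python3 -m handwheel '[[0.0335,-0.0011,0.0107,0,0,0],[0.0335,-0.0011,0.0107,0,0,0],[0.0335,-0.0011,0.0107,0,0,0],[0.0335,-0.0011,0.0107,0,0,0],[0.0335,-0.0011,0.0107,0,0,0],[0.0335,-0.0011,0.0107,0,0,0],[0.0335,-0.0011,0.0107,0,0,0],[0.0335,-0.0011,0.0107,0,0,0]]' 0
python3 -m handwheel '[[0.0335,-0.0011,0.0107,0,0,0],[0.0335,-0.0011,0.0107,0,0,0],[0.0335,-0.0011,0.0107,0,0,0],[0.0335,-0.0011,0.0107,0,0,0],[0,0,0,0,0,-5.5],[0,0,0,0,0,-5.5],[0,0,0,0,0,-5.5],[0,0,0,0,0,-5.5]]'
python3 -m handwheel '[[0,0,0,0,0,-5.5],[0,0,0,0,0,-5.5],[0,0,0,0,0,-5.5],[0,0,0,0,0,-5.5],[0,0,0,0,0,0],[0,0,0,0,0,0],[0,0,0,0,0,0],[0,0,0,0,0,0]]'
python3 - <<'E'
from h import *
plan([.5865,-.326,.12],[180,0,68])
c,p,R=wlook('w1');print(c['fx'],c['cx'],c['cy'],np.array(c['tool_from_camera']).round(3).tolist())
wwood(c,p,R,.014)
E
```

```text
time: 0.77
ee_pos: [0.4669, -0.3834, 0.1618]
tcp_rot: [-180.0, 0.0, 24.1]
wrist_force: [0.0, -0.5, 0.5]
opening: 0.0426
time: 1.43
ee_pos: [0.5863, -0.3253, 0.119]
tcp_rot: [-179.9, 0.0, 46.4]
wrist_force: [-0.2, 0.0, -0.4]
opening: 0.0426
time: 2.1
ee_pos: [0.5862, -0.3257, 0.1197]
tcp_rot: [-180.0, -0.0, 68.0]
wrist_force: [0.3, -0.1, 0.2]
opening: 0.0428
t 2.1 p [ 0.5862 -0.3257  0.1197] [-179.98   -0.     67.98] F [ 0.3 -0.1  0.2] op 0.0428 q [-29.  21.  15.  84.  -0.  83.]
 shift mm [-0.1  0.4 -0.3] turn after [-0.02 -0.   -0.02]
325.19226210127806 273.3292633757864 215.28181104399536 [[0.001, -0.947, -0.322, 0.083], [1.0, 0.001, -0.0, -0.001], [0.001, -0.322, 0.947, -0.126], [0.0, 0.0, 0.0, 1.0]]
[ 263  143   24  126 2739] c [ 589.1 -317. ] mean [ 591.3 -311.4] size 98.8 17.3 ang 68.2
[  79  208   47  120 2488] c [ 423.5 -314.1] mean [ 427.  -306.4] size 122.2 24.8 ang 68.7
```

View pics/w1.png

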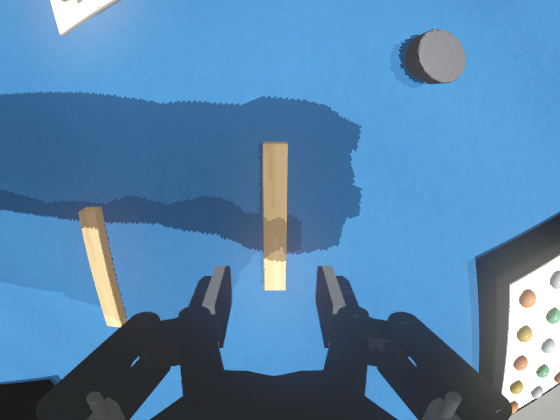

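The slat is centred between the fingers (columns 263–288; fingers 230 and 317), with its ends at rows 142 and 290. I'll check its position along its length, then descend.

```bash
python3 - <<'E'
from h import *
c,p,R=pickle.load(open('pics/w1.pkl','rb'))
q=wcast(c,p,R,[[275,143],[275,282],[275,290],[263,215],[288,215]],.014);print(q.round(4));print((q[0]+q[1])/2,np.linalg.norm(q[0]-q[1]))
print(wcast(c,p,R,[[275,290]],.0))
E
python3 -m handwheel '[[0,0,0.0122,0,0,0],[0,0,0.0122,0,0,0],[0,0,0.0122,0,0,0],[0,0,0.0122,0,0,0],[0,0,0.0122,0,0,0],[0,0,0.0122,0,0,0],[0,0,0.0122,0,0,0],[0,0,0.0122,0,0,0]]'
```

```text
[[ 0.6078 -0.2713  0.014 ]
 [ 0.566  -0.3751  0.014 ]
 [ 0.5631 -0.3823  0.014 ]
 [ 0.5793 -0.3179  0.014 ]
 [ 0.5967 -0.3249  0.014 ]]
[ 0.5869057  -0.32317833  0.014     ] 0.11190504576805672
[[ 5.59944537e-01 -3.90434963e-01 -2.77555756e-17]]
time: 2.82
ee_pos: [0.5861, -0.3257, 0.0209]
tcp_rot: [-180.0, -0.0, 68.1]
wrist_force: [0.7, 0.2, 0.5]
opening: 0.0425
```

```bash
python3 -m handwheel '[[0,0,0,0,0,0],[0,0,0,0,0,0],[0,0,0,0,0,0],[0,0,0,0,0,0],[0,0,0,0,0,0],[0,0,0,0,0,0],[0,0,0,0,0,0],[0,0,0,0,0,0]]' -1 40
python3 -m handwheel '[[0,0,-0.005,0,0,0],[0,0,-0.0125,0,0,0],[0,0,-0.0125,0,0,0],[0,0,-0.0125,0,0,0],[0,0,-0.0125,0,0,0],[0,0,-0.0125,0,0,0],[0,0,-0.0125,0,0,0],[0,0,-0.0125,0,0,0]]'
python3 - <<'E'
from h import *
plan([.5577,.0027,.1135],[180,0,-1])
E
```

```text
time: 3.48
ee_pos: [0.5863, -0.3258, 0.0225]
tcp_rot: [180.0, 0.0, 68.1]
wrist_force: [-0.1, -0.1, 0.2]
opening: 0.0165
time: 4.15
ee_pos: [0.5863, -0.3258, 0.1164]
tcp_rot: [180.0, 0.0, 68.1]
wrist_force: [-0.5, 0.4, -0.7]
opening: 0.017
t 4.15 p [ 0.5863 -0.3258  0.1164] [1.7997e+02 1.0000e-02 6.8110e+01] F [-0.5  0.4 -0.7] op 0.017 q [-29.  21.  15.  83.  -0.  83.]
 shift mm [ 294.2 -149.     2.8] turn after [ 3.000e-02 -2.000e-02  6.911e+01]
```

```bash
python3 -m handwheel '[[0.0294,-0.0149,0,0,0,0],[0.0294,-0.0149,0,0,0,0],[0.0294,-0.0149,0,0,0,0],[0.0294,-0.0149,0,0,0,0],[0.0294,-0.0149,0,0,0,0],[0.0294,-0.0149,0,0,0,0],[0.0294,-0.0149,0,0,0,0],[0.0294,-0.0149,0,0,0,0]]'
python3 -m handwheel '[[0.0294,-0.0149,0,0,0,0],[0.0294,-0.0149,0,0,0,0],[0,0,0,0,0,5.76],[0,0,0,0,0,5.76],[0,0,0,0,0,5.76],[0,0,0,0,0,5.76],[0,0,0,0,0,5.76],[0,0,0,0,0,5.76]]'
python3 -m handwheel '[[0,0,0,0,0,5.76],[0,0,0,0,0,5.76],[0,0,0,0,0,5.76],[0,0,0,0,0,5.76],[0,0,0,0,0,5.76],[0,0,0,0,0,5.76],[0,0,0,0,0,0],[0,0,0,0,0,0]]'
python3 - <<'E'
from h import *
plan([.5577,.0027,.0585],[180,0,-1])
c,p,R=wlook('w2')
E
```

```text
time: 4.82
ee_pos: [0.563, -0.0616, 0.1157]
tcp_rot: [180.0, -0.0, 68.1]
wrist_force: [0.7, 0.2, -1.5]
opening: 0.0166
time: 5.48
ee_pos: [0.5576, 0.0027, 0.1156]
tcp_rot: [180.0, -0.0, 33.3]
wrist_force: [-0.4, -0.0, -1.2]
opening: 0.0163
time: 6.15
ee_pos: [0.5576, -0.0038, 0.1154]
tcp_rot: [-179.7, -0.0, -0.5]
wrist_force: [-0.2, -0.5, -0.5]
opening: 0.0168
t 6.15 p [ 0.5576 -0.0038  0.1154] [-1.7973e+02 -2.0000e-02 -4.9000e-01] F [-0.2 -0.5 -0.5] op 0.0168 q [ -1.   5.  -4.  80.   0. 180.]
 shift mm [ 0.  -6.3 56.9] turn after [-0.27 -0.02  0.51]
```

View pics/w2.png

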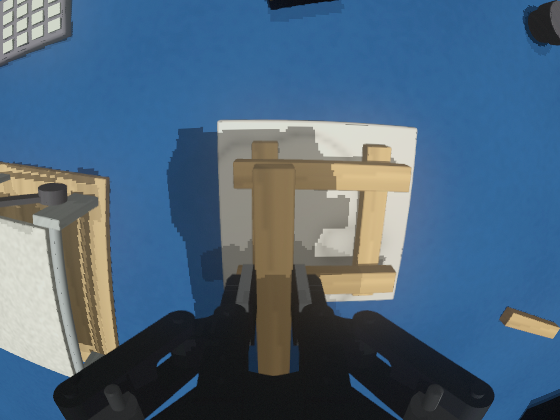

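At yaw −0.5 joint 6 hits its limit at slot A, so this slat goes to slot B (y = −77) instead. The wrist view shows the tile corners at (219,121), (416,128) and (394,299).

```bash
python3 - <<'E'
from h import *
c,p,R=pickle.load(open('pics/w2.pkl','rb'))
q=wcast(c,p,R,[[219,121],[416,128],[394,299]],.008);print(q.round(4),'centre',((q[0]+q[2])/2).round(4))
# cross far slat ends top face
q=wcast(c,p,R,[[234,160],[410,166],[409,191],[234,187]],.036);print(q.round(4),q.mean(0))
q=wcast(c,p,R,[[254,165],[294,165],[274,165],[273,372],[258,374],[290,374]],p[2]-.0225+.014);print('held',q.round(4))
plan([.5573,-.0773,.1155],[180,0,-1])
E
```

```text
[[ 0.6313  0.0355  0.008 ]
 [ 0.6288 -0.1108  0.008 ]
 [ 0.4802 -0.11    0.008 ]] centre [ 0.5557 -0.0373  0.008 ]
[[ 0.607   0.0219  0.036 ]
 [ 0.6041 -0.0954  0.036 ]
 [ 0.5866 -0.0964  0.036 ]
 [ 0.5891  0.0226  0.036 ]] [ 0.59668259 -0.03683024  0.036     ]
held [[ 0.6158  0.0045  0.1069]
 [ 0.6157 -0.0122  0.1069]
 [ 0.6157 -0.0039  0.1069]
 [ 0.4985 -0.0024  0.1069]
 [ 0.4966  0.0063  0.1069]
 [ 0.4966 -0.0123  0.1069]]
t 6.2 p [ 0.5576 -0.0037  0.1152] [-1.7973e+02 -1.0000e-02 -5.0000e-01] F [ 0.6 -0.2  0.1] op 0.0166 q [ -1.   5.  -4.  80.   0. 180.]
 shift mm [ 0.3 73.6 -0.6] turn after [-0.27 -0.01  0.5 ]
```

```bash
python3 -m handwheel '[[0,0.0123,0,0,0,0],[0,0.0123,0,0,0,0],[0,0.0123,0,0,0,0],[0,0.0123,0,0,0,0],[0,0.0123,0,0,0,0],[0,0.0122,0,0,0,0],[0,0,0,0,0,0],[0,0,0,0,0,0]]'
python3 - <<'E'
from h import *
plan([.5573,-.0773,.0585],[180,0,-1])
E
```

```text
time: 6.87
ee_pos: [0.5568, -0.0784, 0.1143]
tcp_rot: [-179.7, 0.0, -0.5]
wrist_force: [-0.1, 0.1, -0.7]
opening: 0.0167
t 6.87 p [ 0.5568 -0.0784  0.1143] [-1.7972e+02  1.0000e-02 -5.5000e-01] F [-0.1  0.1 -0.7] op 0.0167 q [ -8.   6.  -3.  80.   0. 172.]
 shift mm [ 0.5 -0.9 55.8] turn after [-0.28  0.01  0.45]
```

```bash
python3 -m handwheel '[[0.0005,-0.0009,0,-0.28,0,0.45],[0,0,0.009,0,0,0],[0,0,0.009,0,0,0],[0,0,0.009,0,0,0],[0,0,0.009,0,0,0],[0,0,0.009,0,0,0],[0,0,0.008,0,0,0],[0,0,0,0,0,0]]'
python3 - <<'E'
from h import *
plan([.5573,-.0773,.0585],[180,0,-1])
E
```

```text
time: 7.53
ee_pos: [0.5564, -0.0763, 0.0591]
tcp_rot: [-180.0, 0.2, -0.9]
wrist_force: [0.3, 0.3, 0.7]
opening: 0.0163
t 7.53 p [ 0.5564 -0.0763  0.0591] [-1.7999e+02  1.7000e-01 -8.9000e-01] F [0.3 0.3 0.7] op 0.0163 q [ -8.   7.  -8.  75.  -0. 173.]
 shift mm [0.9 1.  0.6] turn after [-0.01  0.17  0.11]
```

```bash
python3 -m handwheel '[[0.0004,0.0005,0.0005,0,0,0],[0,0,0.0005,0,0,0],[0,0,0.0005,0,0,0],[0,0,0,0,0,0],[0,0,0,0,0,0],[0,0,0,0,0,0],[0,0,0,0,0,0],[0,0,0,0,0,0]]'
python3 - <<'E'
from h import *
plan([.5573,-.0773,.0585],[180,0,-1])
E
```

```text
time: 8.2
ee_pos: [0.5579, -0.077, 0.0601]
tcp_rot: [180.0, -0.0, -0.9]
wrist_force: [-0.7, 0.5, -0.8]
opening: 0.0165
t 8.2 p [ 0.5579 -0.077   0.0601] [ 1.7999e+02 -1.0000e-02 -9.0000e-01] F [-0.7  0.5 -0.8] op 0.0165 q [ -8.   7.  -8.  74.  -0. 173.]
 shift mm [-0.6  0.3  1.6] turn after [ 0.01 -0.01  0.1 ]
```

```bash
for i in 1 ; do python3 -m handwheel '[[0,0,0.0005,0,0,0],[0,0,0.0005,0,0,0],[0,0,0,0,0,0],[0,0,0,0,0,0],[0,0,0,0,0,0],[0,0,0,0,0,0],[0,0,0,0,0,0],[0,0,0,0,0,0]]'; done
python3 - <<'E'
from h import *
from workcell import monitor
o=monitor.get_obs();print(o['wrist_force'],o['torque'],o['ee_pos'])
E
```

```text
time: 8.87
ee_pos: [0.5578, -0.077, 0.059]
tcp_rot: [180.0, 0.0, -0.9]
wrist_force: [-0.3, 0.0, -1.0]
opening: 0.0167
[-0.28698933  0.04872368 -1.03911724] [ 0.01685453  0.0353533  -0.01281982] [ 0.55782433 -0.07703255  0.05898529]
```

```bash
for i in 1 ; do python3 -m handwheel '[[0,0,0.0004,0,0,0],[0,0,0.0004,0,0,0],[0,0,0,0,0,0],[0,0,0,0,0,0],[0,0,0,0,0,0],[0,0,0,0,0,0],[0,0,0,0,0,0],[0,0,0,0,0,0]]'; done
python3 - <<'E'
from h import *
plan([.5573,-.0773,.0585],[180,0,-1])
c,p,R=wlook('w3')
E
```

```text
time: 9.53
ee_pos: [0.5578, -0.077, 0.0582]
tcp_rot: [180.0, 0.0, -0.9]
wrist_force: [0.7, -0.6, -0.4]
opening: 0.0165
t 9.53 p [ 0.5578 -0.077   0.0582] [179.99   0.    -0.9 ] F [ 0.7 -0.6 -0.4] op 0.0165 q [ -8.   7.  -8.  74.  -0. 173.]
 shift mm [-0.5  0.3 -0.3] turn after [0.01 0.   0.1 ]
```

View pics/w3.png

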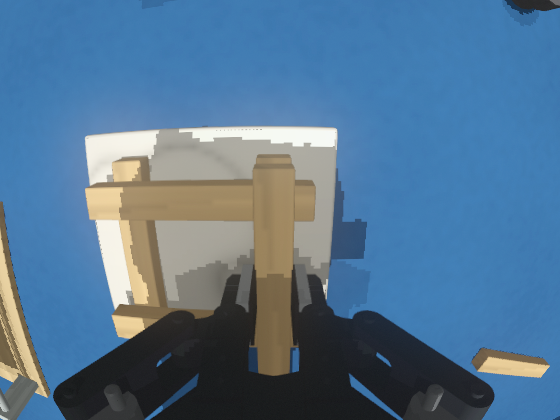

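The slat sits straight above the low slat: its end is at (274,165) and the low slat's end shows behind it at (274,157). I'll lower it until it touches, then release and retreat.

```bash
python3 -m handwheel '[[0,0,0.0004,0,0,0],[0,0,0.0004,0,0,0],[0,0,0,0,0,0],[0,0,0,0,0,0],[0,0,0,0,0,0],[0,0,0,0,0,0],[0,0,0,0,0,0],[0,0,0,0,0,0]]'
python3 -m handwheel '[[0,0,0,0,0,0],[0,0,0,0,0,0],[0,0,0,0,0,0],[0,0,0,0,0,0],[0,0,0,0,0,0],[0,0,0,0,0,0],[0,0,0,0,0,0],[0,0,0,0,0,0]]' 0
python3 -m handwheel '[[0,0,-0.005,0,0,0],[0,0,-0.01,0,0,0],[0,0,-0.012,0,0,0],[0,0,-0.012,0,0,0],[0,0,-0.012,0,0,0],[0,0,-0.012,0,0,0],[0,0,0,0,0,0],[0,0,0,0,0,0]]'
python3 - <<'E'
from h import *
plan([.4215,-.3135,.12],[180,0,-111.3])
c,p,R=wlook('w4')
wwood(c,p,R,.050,800)
E
```

```text
time: 10.25
ee_pos: [0.5579, -0.077, 0.0577]
tcp_rot: [180.0, -0.0, -0.9]
wrist_force: [-1.6, -0.0, 5.1]
opening: 0.0169
time: 10.92
ee_pos: [0.5578, -0.077, 0.0573]
tcp_rot: [180.0, 0.0, -0.9]
wrist_force: [0.3, 0.0, -0.6]
opening: 0.0425
time: 11.58
ee_pos: [0.5583, -0.0771, 0.1214]
tcp_rot: [180.0, -0.1, -0.9]
wrist_force: [0.2, -0.1, -0.2]
opening: 0.0427
t 11.58 p [ 0.5583 -0.0771  0.1214] [ 1.7997e+02 -1.0000e-01 -9.0000e-01] F [ 0.2 -0.1 -0.2] op 0.0427 q [ -8.   6.  -3.  81.  -0. 173.]
 shift mm [-133.1  238.6    1.3] turn after [-8.000e-02 -9.000e-02  1.104e+02]
[  132   145   171   170 13330] c [557.8 -38.8] mean [568.2 -44. ] size 122.0 110.8 ang -1.2
[   0  176   74  186 6642] c [516.4 134.6] mean [524.4 130.8] size 181.9 57.3 ang -10.2
[ 445  311   76   34 1277] c [ 457.6 -273.2] mean [ 460.  -267.6] size 110.7 19.0 ang 68.7
```

View pics/w4.png

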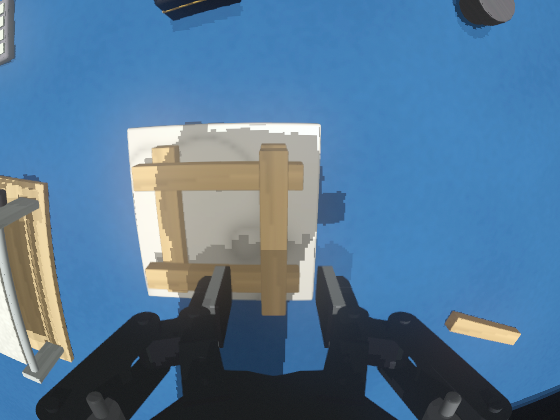

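Slat 1 is seated squarely, with its top-face ends at rows 149 and 315. Next is spare 2, gripped at yaw 68.7 and placed at yaw 179.

```bash
python3 -m handwheel '[[-0.0166,0.0298,0,0,0,0],[-0.0166,0.0298,0,0,0,0],[-0.0166,0.0298,0,0,0,0],[-0.0166,0.0298,0,0,0,0],[-0.0166,0.0298,0,0,0,0],[-0.0166,0.0298,0,0,0,0],[-0.0166,0.0298,0,0,0,0],[-0.0166,0.0298,0,0,0,0]]'
python3 -m handwheel '[[0,0,0,0,0,-5.8],[0,0,0,0,0,-5.8],[0,0,0,0,0,-5.8],[0,0,0,0,0,-5.8],[0,0,0,0,0,-5.8],[0,0,0,0,0,-5.8],[0,0,0,0,0,-5.8],[0,0,0,0,0,-5.8]]'
python3 -m handwheel '[[0,0,0,0,0,-5.8],[0,0,0,0,0,-5.8],[0,0,0,0,0,-5.8],[0,0,0,0,0,-5.8],[0,0,0,0,0,0],[0,0,0,0,0,0],[0,0,0,0,0,0],[0,0,0,0,0,0]]'
python3 - <<'E'
from h import *
c,p,R=pickle.load(open('pics/w4.pkl','rb'));print(wcast(c,p,R,[[273,150],[273,315]],.05).mean(0))
plan([.4215,-.3135,.022],[180,0,68.7])
c,p,R=wlook('w5')
wwood(c,p,R,.014,300,(8,40,50))
E
```

```text
time: 12.3
ee_pos: [0.4199, -0.3143, 0.1195]
tcp_rot: [-180.0, 0.1, -0.9]
wrist_force: [1.3, -0.0, 0.7]
opening: 0.0426
time: 12.97
ee_pos: [0.4209, -0.313, 0.1194]
tcp_rot: [-179.9, 0.0, 45.8]
wrist_force: [0.6, -0.4, -0.6]
opening: 0.0428
time: 13.63
ee_pos: [0.4212, -0.3132, 0.1201]
tcp_rot: [-180.0, 0.0, 68.6]
wrist_force: [-0.8, -0.4, 0.6]
opening: 0.0428
[ 0.55500855 -0.07617628  0.05      ]
t 13.63 p [ 0.4212 -0.3132  0.1201] [-1.7998e+02  1.0000e-02  6.8560e+01] F [-0.8 -0.4  0.6] op 0.0428 q [-37.   1.  -8.  81.  -0.  75.]
 shift mm [-0.1  0.4 98.1] turn after [-0.02  0.01 -0.14]
[ 261  142   25  148 3288] c [ 419.4 -313.1] mean [ 422.1 -306.1] size 119.7 17.8 ang 68.7
```

```bash
python3 -m handwheel '[[0,0,0.0122,0,0,0],[0,0,0.0122,0,0,0],[0,0,0.0122,0,0,0],[0,0,0.0122,0,0,0],[0,0,0.0122,0,0,0],[0,0,0.0122,0,0,0],[0,0,0.0122,0,0,0],[0,0,0.0122,0,0,0]]'
python3 -m handwheel '[[0,0,0,0,0,0],[0,0,0,0,0,0],[0,0,0,0,0,0],[0,0,0,0,0,0],[0,0,0,0,0,0],[0,0,0,0,0,0],[0,0,0,0,0,0],[0,0,0,0,0,0]]' -1 40
python3 -m handwheel '[[0,0,-0.005,0,0,0],[0,0,-0.0125,0,0,0],[0,0,-0.0125,0,0,0],[0,0,-0.0125,0,0,0],[0,0,-0.0125,0,0,0],[0,0,-0.0125,0,0,0],[0,0,-0.0125,0,0,0],[0,0,-0.0125,0,0,0]]'
python3 - <<'E'
from h import *
plan([.5570,.0027,.1150],[180,0,179])
E
```

```text
time: 14.35
ee_pos: [0.4212, -0.3132, 0.0214]
tcp_rot: [-180.0, 0.0, 68.7]
wrist_force: [-0.6, 0.3, 0.2]
opening: 0.0431
time: 15.02
ee_pos: [0.4214, -0.3134, 0.023]
tcp_rot: [180.0, 0.0, 68.7]
wrist_force: [0.2, 0.9, -0.6]
opening: 0.0167
time: 15.68
ee_pos: [0.4214, -0.3133, 0.1169]
tcp_rot: [180.0, 0.0, 68.7]
wrist_force: [0.5, -0.6, 0.7]
opening: 0.0165
t 15.68 p [ 0.4214 -0.3133  0.1169] [1.7996e+02 2.0000e-02 6.8700e+01] F [ 0.5 -0.6  0.7] op 0.0165 q [-37.   1.  -9.  80.  -0.  75.]
 shift mm [343.7  11.6   1.8] turn after [ 0.000e+00  5.000e-02 -1.103e+02]
```

```bash
python3 -m handwheel '[[0.0286,0.001,0,0,0,0],[0.0286,0.001,0,0,0,0],[0.0286,0.001,0,0,0,0],[0.0286,0.001,0,0,0,0],[0.0286,0.001,0,0,0,0],[0.0286,0.001,0,0,0,0],[0.0286,0.001,0,0,0,0],[0.0286,0.001,0,0,0,0]]'
python3 -m handwheel '[[0.0286,0.001,0,0,0,0],[0.0286,0.001,0,0,0,0],[0.0286,0.001,0,0,0,0],[0.0286,0.001,0,0,0,0],[0,0,0,0,0,-5.515],[0,0,0,0,0,-5.515],[0,0,0,0,0,-5.515],[0,0,0,0,0,-5.515]]'
python3 -m handwheel '[[0,0,0,0,0,-5.515],[0,0,0,0,0,-5.515],[0,0,0,0,0,-5.515],[0,0,0,0,0,-5.515],[0,0,0,0,0,-5.515],[0,0,0,0,0,-5.515],[0,0,0,0,0,-5.515],[0,0,0,0,0,-5.515]]'
python3 -m handwheel '[[0,0,0,0,0,-5.515],[0,0,0,0,0,-5.515],[0,0,0,0,0,-5.515],[0,0,0,0,0,-5.515],[0,0,0,0,0,-5.515],[0,0,0,0,0,-5.515],[0,0,0,0,0,-5.515],[0,0,0,0,0,-5.515]]'
python3 -m handwheel '[[0,0,0.006,0,0,0],[0,0,0.006,0,0,0],[0,0,0.006,0,0,0],[0,0,0.006,0,0,0],[0,0,0.006,0,0,0],[0,0,0,0,0,0],[0,0,0,0,0,0],[0,0,0,0,0,0]]'
python3 - <<'E'
from h import *
plan([.5570,.0027,.0595],[180,0,179])
c,p,R=wlook('w6')
E
```

```text
time: 16.35
ee_pos: [0.5123, -0.1016, 0.1161]
tcp_rot: [180.0, 0.0, 68.7]
wrist_force: [1.4, -0.1, 0.4]
opening: 0.0164
time: 17.02
ee_pos: [0.5572, 0.0024, 0.1158]
tcp_rot: [-180.0, 0.0, 91.1]
wrist_force: [-0.1, -0.6, -0.8]
opening: 0.0165
time: 17.68
ee_pos: [0.5572, 0.0021, 0.1159]
tcp_rot: [-180.0, 0.0, 135.2]
wrist_force: [0.2, -0.1, -0.5]
opening: 0.0163
time: 18.35
ee_pos: [0.5572, 0.0021, 0.1159]
tcp_rot: [-180.0, -0.0, 179.3]
wrist_force: [-0.1, 0.4, -0.0]
opening: 0.0167
time: 19.02
ee_pos: [0.5572, 0.0021, 0.0853]
tcp_rot: [-180.0, 0.0, 179.0]
wrist_force: [1.1, 0.9, -0.3]
opening: 0.0165
t 19.02 p [0.5572 0.0021 0.0853] [-179.99    0.    178.98] F [ 1.1  0.9 -0.3] op 0.0165 q [ 0.  6. -7. 77. -0.  1.]
 shift mm [ 0.2  0.6 25.8] turn after [-0.01  0.   -0.02]
```

View pics/w6.png

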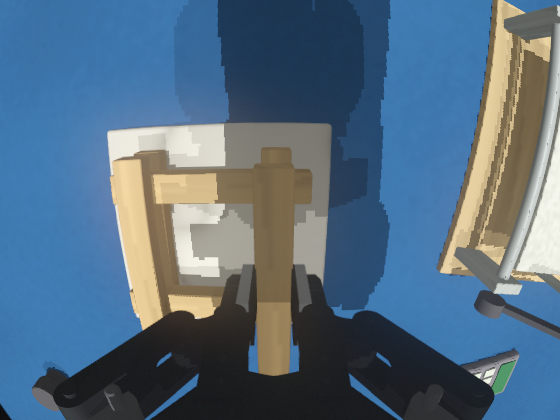

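```bash
python3 - <<'E'
from h import *
c,p,R=pickle.load(open('pics/w6.pkl','rb'))
print('held end',wcast(c,p,R,[[255,164],[293,164]],p[2]-.0095),'slat1 end',wcast(c,p,R,[[116,160],[144,158]],.05),'low1 end',wcast(c,p,R,[[263,149],[291,149]],.022))
E
python3 -m handwheel '[[0,0.0004,0.008,0,0,0],[0,0,0.008,0,0,0],[0,0,0.006,0,0,0],[0,0,0.002,0,0,0],[0,0,0.001,0,0,0],[0,0,0.0005,0,0,0],[0,0,0,0,0,0],[0,0,0,0,0,0]]'
python3 -m handwheel '[[0,0,0.0004,0,0,0],[0,0,0.0004,0,0,0],[0,0,0,0,0,0],[0,0,0,0,0,0],[0,0,0,0,0,0],[0,0,0,0,0,0],[0,0,0,0,0,0],[0,0,0,0,0,0]]'
```

```text
held end [[ 0.49607338 -0.00380359  0.07583394]
 [ 0.4963459   0.01215283  0.07583394]] slat1 end [[ 0.49474483 -0.08097225  0.05      ]
 [ 0.49479942 -0.06394186  0.05      ]] low1 end [[ 0.49639374 -0.00212983  0.022     ]
 [ 0.49665044  0.0141522   0.022     ]]
time: 19.73
ee_pos: [0.5573, 0.0025, 0.06]
tcp_rot: [-180.0, 0.0, 179.0]
wrist_force: [-0.5, 0.0, 0.4]
opening: 0.0165
time: 20.4
ee_pos: [0.5572, 0.0025, 0.059]
tcp_rot: [-180.0, 0.0, 179.0]
wrist_force: [0.6, 0.7, -0.2]
opening: 0.0166
```

```bash
python3 -m handwheel '[[0,0.0013,0,0,0,0],[0,0,0.0004,0,0,0],[0,0,0.0004,0,0,0],[0,0,0,0,0,0],[0,0,0,0,0,0],[0,0,0,0,0,0],[0,0,0,0,0,0],[0,0,0,0,0,0]]'
python3 -m handwheel '[[0,0,0.0004,0,0,0],[0,0,0.0004,0,0,0],[0,0,0,0,0,0],[0,0,0,0,0,0],[0,0,0,0,0,0],[0,0,0,0,0,0],[0,0,0,0,0,0],[0,0,0,0,0,0]]'
```

```text
time: 21.07
ee_pos: [0.5573, 0.0039, 0.0584]
tcp_rot: [180.0, 0.0, 179.0]
wrist_force: [-1.4, 0.9, 4.0]
opening: 0.0166
time: 21.73
ee_pos: [0.5572, 0.0039, 0.0583]
tcp_rot: [180.0, 0.0, 179.0]
wrist_force: [-4.7, 1.9, 11.4]
opening: 0.0165
```

```bash
python3 -m handwheel '[[0,0,-0.0003,0,0,0],[0,0,0,0,0,0],[0,0,0,0,0,0],[0,0,0,0,0,0],[0,0,0,0,0,0],[0,0,0,0,0,0],[0,0,0,0,0,0],[0,0,0,0,0,0]]' 0
python3 -m handwheel '[[0,0,-0.005,0,0,0],[0,0,-0.01,0,0,0],[0,0,-0.015,0,0,0],[0,0,-0.02,0,0,0],[0,0,-0.03,0,0,0],[0,0,-0.03,0,0,0],[0,0,-0.03,0,0,0],[0,0,0,0,0,0]]'
python3 -m handwheel '[[-0.02,0,-0.01,0,0,0],[-0.02,0,-0.01,0,0,0],[-0.02,0,0,0,0,0],[0,0,0,0,0,0],[0,0,0,0,0,0],[0,0,0,0,0,0],[0,0,0,0,0,0],[0,0,0,0,0,0]]'
python3 - <<'E'
from h import *
from workcell import cams
plan([.5570,.0027,.0595],[180,0,179])
c,p,R=wlook('w7')
W=cams.camera('scene');pickle.dump(W,open('pics/scene1.pkl','wb'));cv2.imwrite('pics/s1.png',W['img'][...,::-1])
z=cloud(W)[...,2];m=wood(W)
[print('scene z50',r) for r in rects(((m>0)&(z>.043)&(z<.057)).astype(np.uint8)*255,W,.05)]
a=cv2.resize(W['img'][120:260,220:360,::-1],(420,420),interpolation=2)
cv2.imwrite('pics/v7.png',np.hstack([a,cv2.resize(c['img'][...,::-1],None,fx=.67,fy=.67)[:282,:375] if 0 else c['img'][:420,90:470,::-1]]))
E
```

```text
time: 22.4
ee_pos: [0.5572, 0.0038, 0.0575]
tcp_rot: [-180.0, -0.0, 179.0]
wrist_force: [0.6, 0.3, -0.7]
opening: 0.0429
time: 23.07
ee_pos: [0.5589, 0.0038, 0.2051]
tcp_rot: [180.0, 0.5, 179.0]
wrist_force: [1.0, 0.5, 0.3]
opening: 0.0428
time: 23.73
ee_pos: [0.6166, 0.0028, 0.2181]
tcp_rot: [-180.0, 0.0, 179.0]
wrist_force: [0.2, -0.9, -0.0]
opening: 0.0425
t 23.73 p [0.6166 0.0028 0.2181] [-1.7999e+02  1.0000e-02  1.7900e+02] F [ 0.2 -0.9 -0. ] op 0.0425 q [ 0. 14. 17. 93. -0.  1.]
 shift mm [ 59.6  -1.1 158.6] turn after [-0.01  0.01  0.  ]
scene z50 (np.int32(265), array([558.4, -74.5]), array([558.1, -73.5]), 119.0, 21.5, -1.0)
scene z50 (np.int32(380), array([563.2,   7. ]), array([562.2,   7.1]), 120.1, 22.8, -2.4)
```

View pics/v7.png

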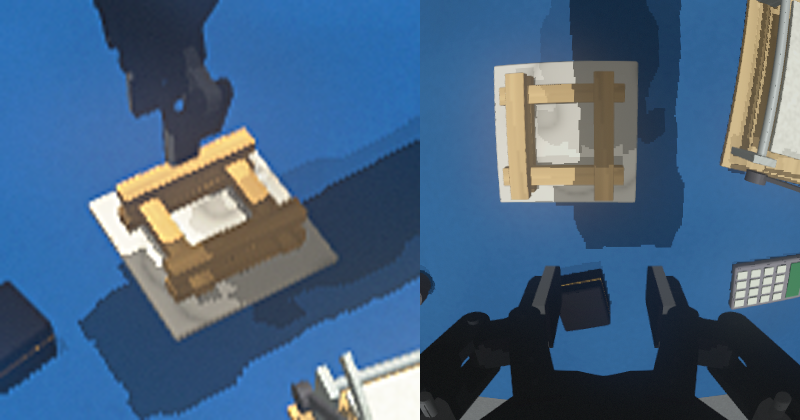

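Both slats lie level and parallel on the tower (wrist view: left slat rows 73–200, right slat rows 71–200). Next is the ball. The jaws will open along the stand's x, at yaw 260.

```bash
python3 -m handwheel '[[0.00987,0.0362,0,0,0,0],[0.00987,0.0362,0,0,0,0],[0.00987,0.0362,0,0,0,0],[0.00987,0.0362,0,0,0,0],[0.00987,0.0362,0,0,0,0],[0.00987,0.0362,0,0,0,0],[0.00987,0.0362,0,0,0,0],[0.00987,0.0362,0,0,0,0]]' 0.5
python3 -m handwheel '[[0.00987,0.0362,0,0,0,0],[0.00987,0.0362,0,0,0,0],[0,0,0,0,0,-6.75],[0,0,0,0,0,-6.75],[0,0,0,0,0,-6.75],[0,0,0,0,0,-6.75],[0,0,0,0,0,-6.75],[0,0,0,0,0,-6.75]]'
python3 -m handwheel '[[0,0,0,0,0,-6.75],[0,0,0,0,0,-6.75],[0,0,0,0,0,-6.75],[0,0,0,0,0,-6.75],[0,0,0,0,0,-6.75],[0,0,0,0,0,-6.75],[0,0,0.024,0,0,0],[0,0,0.024,0,0,0]]'
python3 -m handwheel '[[0,0,0.01,0,0,0],[0,0,0.01,0,0,0],[0,0,0.01,0,0,0],[0,0,0,0,0,0],[0,0,0,0,0,0],[0,0,0,0,0,0],[0,0,0,0,0,0],[0,0,0,0,0,0]]'
python3 - <<'E'
from h import *
plan([.5242,.3665,.053],[180,0,-100])
c,p,R=wlook('w8')
E
```

```text
time: 24.5
ee_pos: [0.5423, 0.2953, 0.218]
tcp_rot: [180.0, 0.0, 179.0]
wrist_force: [1.2, 0.4, 0.7]
opening: 0.0641
time: 25.17
ee_pos: [0.5246, 0.3664, 0.2178]
tcp_rot: [-180.0, -0.0, -140.2]
wrist_force: [1.0, 0.8, -0.3]
opening: 0.0641
time: 25.83
ee_pos: [0.5253, 0.3668, 0.1708]
tcp_rot: [-179.9, 0.1, -100.0]
wrist_force: [0.1, -0.2, -0.6]
opening: 0.0639
time: 26.5
ee_pos: [0.5251, 0.3667, 0.1405]
tcp_rot: [-179.9, 0.0, -100.0]
wrist_force: [-0.2, -0.5, -0.4]
opening: 0.0643
t 26.5 p [0.5251 0.3667 0.1405] [-1.7994e+02  4.0000e-02 -1.0000e+02] F [-0.2 -0.5 -0.4] op 0.0643 q [ 35.  17.  12.  85.  -0. -45.]
 shift mm [ 0.4  1.  87.5] turn after [-0.06  0.04 -0.  ]
```

View pics/w8.png

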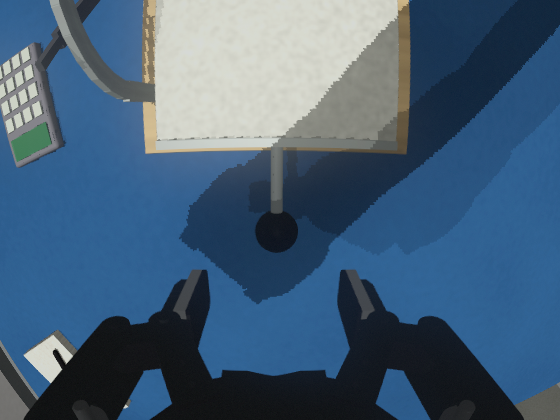

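The ball is at (277,231), the rod is vertical in the picture (yaw matches), and the fingers at columns 207 and 342 straddle it.

```bash
python3 - <<'E'
from h import *
c,p,R=pickle.load(open('pics/w8.pkl','rb'))
b=wcast(c,p,R,[[276.5,231]],.055)[0];print(b);plan([b[0],b[1],.053],[180,0,-100])
E
python3 -m handwheel '[[0.0004,0.0015,0.011,0,0,0],[0,0,0.011,0,0,0],[0,0,0.011,0,0,0],[0,0,0.011,0,0,0],[0,0,0.011,0,0,0],[0,0,0.011,0,0,0],[0,0,0.011,0,0,0],[0,0,0.0105,0,0,0]]'
python3 -m handwheel '[[0,0,0,0,0,0],[0,0,0,0,0,0],[0,0,0,0,0,0],[0,0,0,0,0,0],[0,0,0,0,0,0],[0,0,0,0,0,0],[0,0,0,0,0,0],[0,0,0,0,0,0]]' -1 40
python3 - <<'E'
from h import *
plan([.5242,.3665,.053],[180,0,-100])
E
```

```text
[0.5217241  0.36821223 0.055     ]
t 26.55 p [0.525  0.3666 0.1402] [-1.7996e+02  3.0000e-02 -1.0000e+02] F [-0.1 -0.2 -0.3] op 0.0642 q [ 35.  17.  12.  85.  -0. -45.]
 shift mm [-0.9  3.6 87.2] turn after [-0.04  0.03 -0.  ]
time: 27.22
ee_pos: [0.5231, 0.3662, 0.0506]
tcp_rot: [180.0, -0.0, -100.0]
wrist_force: [0.3, 1.1, -0.7]
opening: 0.0642
time: 27.88
ee_pos: [0.5233, 0.3664, 0.0526]
tcp_rot: [-180.0, 0.0, -100.0]
wrist_force: [-3.2, -1.6, 4.4]
opening: 0.0281
t 27.88 p [0.5233 0.3664 0.0526] [-1.7998e+02  2.0000e-02 -1.0000e+02] F [-3.2 -1.6  4.4] op 0.0281 q [ 35.  18.   3.  75.  -0. -45.]
 shift mm [-0.2 -0.9 -0.4] turn after [-0.02  0.02  0.  ]
```

```bash
python3 -m handwheel '[[0.0003,0,-0.01,0,0,0],[0.0007,0,-0.01,0,0,0],[0.0012,0,-0.0099,0,0,0],[0.0017,0,-0.0099,0,0,0],[0.0022,0,-0.0098,0,0,0],[0.0027,0,-0.0096,0,0,0],[0.0032,0,-0.0095,0,0,0],[0.0037,0,-0.0093,0,0,0]]'
python3 -m handwheel '[[0.0041,0,-0.0091,0,0,0],[0.0046,0,-0.0089,0,0,0],[0.005,0,-0.0087,0,0,0],[0.0054,0,-0.0084,0,0,0],[0.0059,0,-0.0081,0,0,0],[0.0062,0,-0.0078,0,0,0],[0.0066,0,-0.0075,0,0,0],[0,0,0,0,0,0]]'
python3 - <<'E'
from h import *
from workcell import cams
plan([.5242,.3665,.053],[180,0,-100])
c,p,R=wlook('w9')
C=[cams.camera(n) for n in('scene','top')];pickle.dump(C,open('pics/C9.pkl','wb'))
s=cv2.resize(C[0]['img'][200:340,300:440,::-1],(400,400),interpolation=2)
cv2.imwrite('pics/v9.png',np.hstack([s,cv2.resize(c['img'][...,::-1],(400,300))[:, :]] ) if 0 else np.hstack([s,cv2.copyMakeBorder(cv2.resize(c['img'][...,::-1],(400,300)),0,100,0,0,0)]))
E
```

```text
time: 28.55
ee_pos: [0.5204, 0.3503, 0.131]
tcp_rot: [180.0, -0.0, -100.0]
wrist_force: [-2.8, -1.0, -2.7]
opening: 0.0274
time: 29.22
ee_pos: [0.5137, 0.3122, 0.1903]
tcp_rot: [-180.0, -0.0, -100.0]
wrist_force: [-4.2, -0.2, -3.4]
opening: 0.0278
t 29.22 p [0.5137 0.3122 0.1903] [-1.7998e+02 -3.0000e-02 -1.0004e+02] F [-4.2 -0.2 -3.4] op 0.0278 q [ 31.  11.  11.  89.  -0. -49.]
 shift mm [-55.4  -0.9 137.2] turn after [-0.02 -0.03 -0.04]
```

View pics/v9.png

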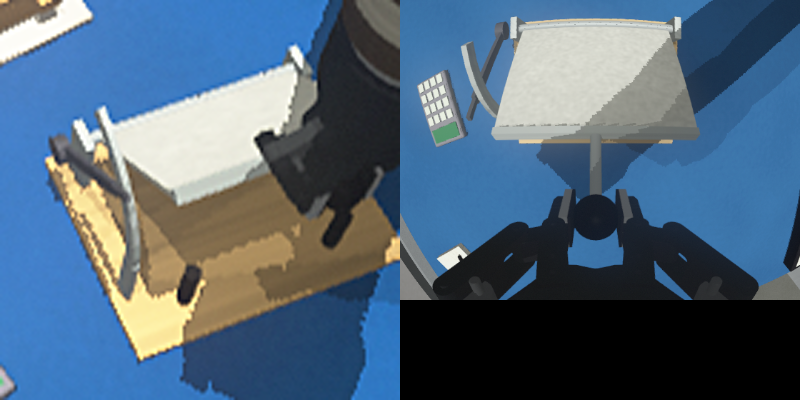

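The flap is up at about 0.75 rad with the ball still held (the wrist half of the picture shows it between the pads). Now I'll compare the pointer and flap angles precisely.

```bash
cat > ang.py <<'E'
from h import *
import sys
def fitline(P):
    P=P.copy()
    for _ in range(8):
        k=np.polyfit(P[:,1],P[:,2],1);r=P[:,2]-np.polyval(k,P[:,1]);s=max(2*np.median(abs(r)),.0015);P=P[abs(r)<s]
    return round(float(np.arctan(k[0])),4),len(P)
def pointer(c):
    L=tostand(cloud(c));g=(c['img'].max(-1)<115)&(L[...,0]>.098)&(L[...,0]<.118)&(L[...,1]>.015)&(L[...,1]<.1)
    g&=abs(L[...,2]-.055-np.tan(.775)*L[...,1])<.012
    return fitline(L[g])
def flap(c):
    L=tostand(cloud(c));w=cv2.inRange(cv2.cvtColor(c['img'],cv2.COLOR_RGB2HSV),(0,0,60),(179,70,255))>0
    g=w&(abs(L[...,0])<.075)&(L[...,1]>.015)&(L[...,1]<.095)&(abs(L[...,2]-.058-np.tan(.76)*L[...,1])<.02)
    P=L[g];A=np.c_[P[:,:2],np.ones(len(P))]
    for _ in range(8):
        k=np.linalg.lstsq(A,P[:,2],rcond=None)[0];r=abs(A@k-P[:,2]);m=r<max(2.5*np.median(r),.001);A,P=A[m],P[m]
    return round(float(np.arctan(k[1])),4),k.round(4),len(P)
E
python3 - <<'E'
from ang import *
for n,c in zip(('scene','top'),pickle.load(open('pics/C9.pkl','rb'))):
    c0=pickle.load(open(f'pics/{n}0.pkl','rb'))
    print(n,'pointer before',pointer(c0),'now',pointer(c),'flap',flap(c))
c,p,R=pickle.load(open('pics/w9.pkl','rb'))
w=c['img'];cv2.imwrite('pics/v10.png',cv2.resize(w[10:190,50:230,::-1],(594,594),interpolation=2))
d=c['depth'];print(d.min(),d.max())
E
```

```text
scene pointer before (0.7408, 45) now (0.737, 38) flap (0.7466, array([8.000e-04, 9.253e-01, 5.700e-02]), 1054)
top pointer before (0.7621, 41) now (0.7627, 34) flap (0.7428, array([0.0017, 0.9182, 0.058 ]), 3234)
0.0 1.5805225
```

View pics/v10.png

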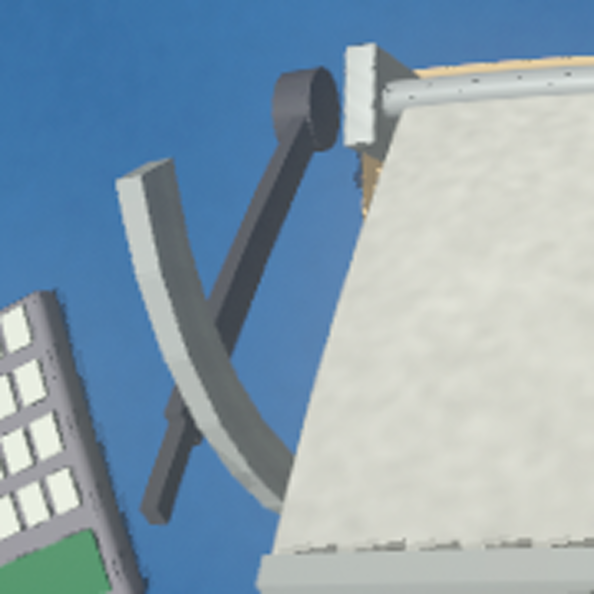

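The zoomed wrist view shows the pointer running from its hub at crop (305,110) to its tip at (157,515), with the flap's edge next to it. I'll measure both in this one view using its depth.

```bash
cat >> ang.py <<'E'
def wcloud(c,p,R):
    h,w=c['depth'].shape;v,u=np.mgrid[:h,:w];uv=np.c_[u.ravel(),v.ravel()]
    o,r=wristpts(c,p,R,uv);T=np.array(c['tool_from_camera']);ax=R.apply(T[:3,2]);k=c['depth'].ravel()/(r@ax)
    W=(o+r*k[:,None]);W[c['depth'].ravel()==0]=np.nan;return W.reshape(h,w,3)
def wangles(c,p,R):
    L=tostand(wcloud(c,p,R));hsv=cv2.cvtColor(c['img'],cv2.COLOR_RGB2HSV)
    res=[]
    w=(hsv[...,1]<60)&(hsv[...,2]>70)&(abs(L[...,0])<.07)&(L[...,1]>.02)&(L[...,1]<.09)&(abs(L[...,2]-.058-np.tan(.77)*L[...,1])<.025)
    P=L[w];A=np.c_[P[:,:2],np.ones(len(P))]
    for _ in range(8):
        k=np.linalg.lstsq(A,P[:,2],rcond=None)[0];r=abs(A@k-P[:,2]);m=r<max(2.5*np.median(r),.0008);A,P=A[m],P[m]
    print('wrist flap',np.arctan(k[1]).round(4),k.round(4),len(P))
    g=(L[...,0]>.0985)&(L[...,0]<.114)&(L[...,1]>.015)&(L[...,1]<.1)&(hsv[...,2]<125)&(abs(L[...,2]-.055-np.tan(.775)*L[...,1])<.012)
    print('wrist pointer',fitline(L[g]),g.sum())
    tip=g&(L[...,1]>.08);print('tip pts',L[tip][np.argsort(-L[tip][:,1])][:4].round(4).tolist())
    # centre-line by rays on plane x=.106: midline pixels per row
    T=np.array(c['tool_from_camera']);out=[]
    for v in range(60,165,4):
        u=np.nonzero(g[v])[0]
        if len(u)>2:out.append([(u.min()+u.max())/2,v])
    o,r=wristpts(c,p,R,out);a=tostand(np.array([o]))[0];b=tostand(o+r)-a
    q=a+b*((.106-a[0])/b[:,0])[:,None];print('midline cast',fitline(q),q[[0,-1]].round(4).tolist())
E
python3 - <<'E'
from ang import *
wangles(*pickle.load(open('pics/w9.pkl','rb')))
E
```

```text
wrist flap 0.7492 [-2.000e-04  9.301e-01  5.780e-02] 19145
wrist pointer (0.7415, 398) 1034
tip pts [[0.1024, 0.092, 0.1407], [0.1029, 0.0919, 0.1411], [0.1034, 0.0918, 0.1415], [0.1051, 0.0918, 0.1412]]
midline cast (0.771, 19) [[0.106, 0.0176, 0.0675], [0.106, 0.0899, 0.1379]]
```

```bash
python3 - <<'E'
from ang import *
c,p,R=pickle.load(open('pics/w9.pkl','rb'))
C=pickle.load(open('pics/C9.pkl','rb'));a=.75
for n,L,img in(('w',tostand(wcloud(c,p,R)),c['img']),('scene',tostand(cloud(C[0])),C[0]['img']),('top',tostand(cloud(C[1])),C[1]['img'])):
    y,z=L[...,1],L[...,2]-.055;s=y*np.cos(a)+z*np.sin(a);nn=z*np.cos(a)-y*np.sin(a)
    g=(L[...,0]>.1015)&(L[...,0]<.113)&(s>.015)&(s<.13)&(abs(nn)<.013)
    sat=img.max(-1).astype(int)-img.min(-1);g&=(sat<45)&(img.max(-1)<140)
    print(n,g.sum());E=[]
    for b in np.arange(.02,.128,.009):
        m=g&(s>=b)&(s<b+.009)
        if m.sum()>2:
            q=np.percentile(nn[m],[5,50,95])*1e3;E.append([np.mean(s[m]),q[0]/1e3,q[2]/1e3]);print(round(b*1e3),m.sum(),q.round(1),'x',np.percentile(L[...,0][m],[5,95]).round(4),'val',np.percentile(img.max(-1)[m],[10,90]))
    E=np.array(E);print('lower,upper edge ang',[round(a+float(np.arctan(np.polyfit(E[:,0],E[:,k],1)[0])),4) for k in(1,2)])
E
```

```text
w 1045
20 81 [-3.9  2.2  5. ] x [0.1017 0.1049] val [ 78. 108.]
29 84 [-4.6  2.4  5.4] x [0.1016 0.1051] val [ 78. 106.]
38 89 [-3.9  3.4  5.6] x [0.1016 0.1055] val [ 77. 106.]
47 93 [-3.2  3.6  5.8] x [0.1017 0.1051] val [ 77. 106.]
56 100 [-3.6  3.3  6.2] x [0.1017 0.1052] val [ 77. 105.]
65 117 [-3.4  3.6  6.3] x [0.1017 0.1054] val [ 77. 105.]
74 100 [-2.9  3.4  6.7] x [0.1016 0.1044] val [ 77. 105.]
83 4 [-2.5  0.3  3.9] x [0.1015 0.102 ] val [83. 92.]
92 5 [5.7 6.6 6.9] x [0.1042 0.106 ] val [108.4 118.6]
101 120 [-2.3  4.3  7.2] x [0.1018 0.1055] val [ 77.  109.1]
110 103 [0.7 4.  5.3] x [0.1017 0.1055] val [ 77. 105.]
119 115 [0.5 3.8 5.4] x [0.1017 0.1058] val [ 77.  106.6]
lower,upper edge ang [0.8126, 0.7562]
scene 114
20 9 [-5.2  2.4  3.6] x [0.1048 0.1087] val [70. 99.]
29 7 [-2.9 -0.3  5.1] x [0.1064 0.1084] val [71.  97.6]
38 8 [-2.5  4.2  5.2] x [0.1052 0.1085] val [ 70.7 101.1]
47 9 [-3.7  1.9  5.1] x [0.1057 0.1085] val [ 69.8 100.6]
56 10 [-3.9  2.5  5.5] x [0.1048 0.1083] val [ 70.7 103.8]
65 8 [0.  3.6 5.3] x [0.1051 0.1085] val [ 67.  100.3]
74 10 [-2.9  1.4  5
[... 260 characters left out ...]
[70.2 94.4]
119 9 [1.  3.1 5.3] x [0.1056 0.1085] val [ 72.4 114.2]
lower,upper edge ang [0.8035, 0.7633]
top 77
20 9 [3.3 4.1 6.9] x [0.1033 0.1069] val [ 86.  110.4]
29 8 [0.5 5.  5.7] x [0.1035 0.1069] val [ 86.7 111. ]
38 9 [-1.1  5.2  6.6] x [0.1035 0.1066] val [ 83.6 105.6]
47 6 [5.9 6.3 8.5] x [0.1036 0.1065] val [ 78. 101.]
56 5 [5.  6.2 7.3] x [0.1052 0.1073] val [110.8 131.2]
74 3 [4.8 6.5 6.7] x [0.1061 0.1069] val [116.2 129.8]
83 5 [5.2 7.6 7.8] x [0.105 0.107] val [110.4 114.8]
92 11 [2.  6.8 8.5] x [0.1034 0.1068] val [102. 132.]
101 8 [4.2 5.8 7.8] x [0.1038 0.1069] val [ 96.8 113. ]
110 6 [4.  5.6 6.4] x [0.1051 0.1066] val [ 99.5 108.5]
lower,upper edge ang [0.7762, 0.7602]
```

Fitting the pointer's centre line gives 0.776–0.778 rad in all three views. The flap is at 0.743–0.749, so it needs about +0.029 rad, or 5.8 mm along the arc.

```bash
python3 -m handwheel '[[0.001,0,-0.00105,0,0,0],[0.001,0,-0.00105,0,0,0],[0.001,0,-0.00105,0,0,0],[0.001,0,-0.00105,0,0,0],[0,0,0,0,0,0],[0,0,0,0,0,0],[0,0,0,0,0,0],[0,0,0,0,0,0]]'
python3 -m handwheel '[[0,0,0,0,0,0],[0,0,0,0,0,0],[0,0,0,0,0,0],[0,0,0,0,0,0],[0,0,0,0,0,0],[0,0,0,0,0,0],[0,0,0,0,0,0],[0,0,0,0,0,0]]'
python3 - <<'E'
from ang import *
from workcell import cams
plan([.5242,.3665,.053],[180,0,-100])
wangles(*wlook('w10'))
for n in('scene','top'):
    c=cams.camera(n);print(n,'flap',flap(c));pickle.dump(c,open(f'pics/{n}10.pkl','wb'));cv2.imwrite(f'pics/{n}10.png',c['img'][...,::-1])
# bystanders/tower in the last views
c0=pickle.load(open('pics/top0.pkl','rb'));c=pickle.load(open('pics/top10.pkl','rb'))
z=cloud(c)[...,2];m=wood(c)
[print('top slat z50',r) for r in rects(((m>0)&(z>.044)&(z<.06)).astype(np.uint8)*255,c,.05)]
for nm,b in(('calc',(160,115,225,160)),('box',(280,115,320,158)),('loupe',(385,125,415,155))):
    d=np.abs(c['img'][b[1]:b[3],b[0]:b[2]].astype(int)-c0['img'][b[1]:b[3],b[0]:b[2]]).mean();print(nm,'img diff',d.round(1))
E
```

```text
time: 30.03
ee_pos: [0.5132, 0.3098, 0.1927]
tcp_rot: [180.0, -0.0, -100.0]
wrist_force: [-4.1, 1.7, -2.0]
opening: 0.0277
time: 30.7
ee_pos: [0.5132, 0.3098, 0.1928]
tcp_rot: [180.0, -0.0, -100.0]
wrist_force: [-5.0, 2.6, -0.4]
opening: 0.0277
t 30.7 p [0.5132 0.3098 0.1928] [ 180.   -0. -100.] F [-5.   2.6 -0.4] op 0.0277 q [ 31.  11.  11.  90.  -0. -49.]
 shift mm [-57.8  -1.  139.8] turn after [ 0. -0.  0.]
wrist flap 0.7675 [0.     0.9648 0.0577] 19300
wrist pointer (0.7436, 390) 1014
tip pts [[0.1031, 0.0921, 0.14], [0.1037, 0.092, 0.1403], [0.1045, 0.092, 0.1401], [0.1053, 0.092, 0.1401]]
midline cast (0.7748, 17) [[0.106, 0.0146, 0.0649], [0.106, 0.0882, 0.1367]]
scene flap (0.7691, array([0.0014, 0.9679, 0.057 ]), 1023)
top flap (0.768, array([6.000e-04, 9.658e-01, 5.810e-02]), 3217)
top slat z50 (np.int32(437), array([556.8,   3.6]), array([557.7,   3.7]), 116.6, 17.4, -0.6)
top slat z50 (np.int32(437), array([555.4, -76.9]), array([556. , -77.2]), 114.7, 18.4, -0.9)
calc img diff 12.9
box img diff 8.8
loupe img diff 10.3
```

```bash
python3 -m handwheel '[[0.0007,0,-0.0007,0,0,0],[0.0006,0,-0.0006,0,0,0],[0,0,0,0,0,0],[0,0,0,0,0,0],[0,0,0,0,0,0],[0,0,0,0,0,0],[0,0,0,0,0,0],[0,0,0,0,0,0]]'
python3 -m handwheel '[[0,0,0,0,0,0],[0,0,0,0,0,0],[0,0,0,0,0,0],[0,0,0,0,0,0],[0,0,0,0,0,0],[0,0,0,0,0,0],[0,0,0,0,0,0],[0,0,0,0,0,0]]'
python3 - <<'E'
from ang import *
from workcell import cams
wangles(*wlook('w11'))
for n in('scene','top'):
    c=cams.camera(n);print(n,'flap',flap(c),'pointer',pointer(c))
    c0=pickle.load(open(f'pics/{n}0.pkl','rb'))
    for q,lab in((c0,'before'),(c,'now')):
        W=cloud(q);out=[]
        for x,y,lo in((.747,.215,.007),(.74,-.022,.02),(.724,-.23,.012)):
            k=(abs(W[...,0]-x)<.07)&(abs(W[...,1]-y)<.08)&(W[...,2]>lo)&(W[...,2]<.06);out.append((W[k][:,:2].mean(0)*1e3).round(1).tolist())
        print(lab,out)
E
```

```text
time: 31.52
ee_pos: [0.513, 0.3084, 0.194]
tcp_rot: [180.0, -0.0, -100.0]
wrist_force: [-5.0, 1.3, -3.2]
opening: 0.0275
time: 32.18
ee_pos: [0.513, 0.3084, 0.194]
tcp_rot: [180.0, -0.0, -100.0]
wrist_force: [-4.4, 1.9, -0.3]
opening: 0.0276
wrist flap 0.776 [-2.000e-04  9.813e-01  5.780e-02] 19705
wrist pointer (0.7421, 397) 995
tip pts [[0.1033, 0.0922, 0.1401], [0.1049, 0.0922, 0.1397], [0.1038, 0.0921, 0.1404], [0.1053, 0.092, 0.1404]]
midline cast (0.7795, 17) [[0.106, 0.0166, 0.0662], [0.106, 0.0873, 0.1354]]
scene flap (0.7775, array([-0.    ,  0.9843,  0.057 ]), 908) pointer (0.7546, 52)
before [[746.1, 222.1], [750.3, -18.0], [744.1, -244.3]]
now [[746.2, 222.2], [750.4, -17.8], [744.2, -244.2]]
top flap (0.7782, array([0.0021, 0.9857, 0.0579]), 3203) pointer (0.7398, 37)
before [[742.9, 217.8], [744.8, -24.0], [739.9, -248.6]]
now [[743.0, 217.8], [744.8, -24.0], [740.0, -248.8]]
```

The flap is at 0.776–0.778 rad, matching the pointer's fitted centre line, and the bystanders haven't moved. I'm handing in.

```bash
python3 -c "
from workcell import order;print(order.job_done())"
```

```text
the job is handed in; nothing more can be done
None
```

I finished the tower and raised the flap to the pointer's angle. The job is handed in with the gripper holding the ball (40 N), at about 32 s on the robot's clock.

- **Tower:** the last top view puts the new slats at about (557, 3.6) and (556, −77) mm. The targets were (557.7, 2.7) and (556.3, −77.3), so they are within about 1 mm. They lie within half a degree of the bottom pair's direction.
- **Flap:** the three cameras read it at 0.776, 0.778 and 0.778 rad. The centre-line fits of the pointer gave 0.776–0.778. The cruder automatic pointer fits disagreed, at 0.74–0.76. I set those aside because they mix different faces of the pointer arm and include its narrower tip.
- **Hold:** the arm's position did not change over the last 0.7 s before hand-in, and the wrist force was about 5 N.
- **Bystanders:** depth checks put the calculator, ring box and loupe within 0.2 mm of where they started. I didn't re-measure the lower slats at the end.
- **Not done or changed:**
  - A last top-view picture wasn't shown because I had used all 12 views, so the final check was by numbers only.
  - The first slat was meant for the other slot. The wrist joint reached its limit there, so I put it in the y = −40 slot instead.

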